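Clear the bone folder and unlatch the filter cassette of a bench fume extractor

ROBOT

A 6-joint arm with a two-finger parallel gripper is mounted at the origin on a cart in front of the work surface, level with it; the furniture and walls round the work are solid. World frame = base frame: x ahead of the robot, y to its left, z up, the work surface at z = 0. Lengths are in m, angles in rad, forces in N, time in s.
With the tool pointing down it reaches from about 0.35 to 0.8 m from the base axis. Payload 7.3 kg.
Tool frame: the origin (TCP) lies between the finger pads; the fingertips stand 25 mm ahead of it and the grasp point (between the pads) lies 6 mm ahead of it (r.tip_extent is the distance from the TCP to the fingertips, in m); z points along the fingers, y is the line along which they close (so a half turn about z gives the same grasp; the last joint's range is limited). The gripper opens to 85 mm and grips with 20 to 120 N. Pads are 22 mm wide; open, the fingers measure 114 mm over their backs; the gripper's body (76 mm by 85 mm) begins 54 mm behind the grasp point. The pads swing forward as they close: fully open they stand 13 mm farther back than shut.
Start: joints at [-1.282, 0.342, 1.524, -0, 1.275, -0.146], TCP at [0.221, -0.476, 0.256] pointing down, gripper open.
Joint ranges: [-2.53, 2.53], [-0.77, 2.02], [0.04, 2.7], [-1, 4.14], [0.28, 2.66], [-3.11, 3.11]. Speed limits (rad/s): [2.57, 2.57, 3.14, 3.14, 3.14, 3.14].

INTERFACE

Orientations are given as a unit quaternion [x, y, z, w].
In Python, from workcell import r, command_gripper, optics gives the robot as it stands. The module is installed in compiled form; this text tells all that it offers. Calls block until the motion is done:
- r.reach(position, orientation): joint-space move of the TCP to a pose.
- r.move_straight(position, orientation=None, speed=0.15, max_force=None): straight line of the TCP; orientation=None keeps the orientation; speed is the mean speed in m/s. With max_force (N) it stops when the force on the tool has changed by that much, and returns True; else False.
- r.movej(angles): joint-space move.
- command_gripper(opening, force=None): finger opening in m; force is the grip in N (None keeps the last); returns when the fingers have stopped.
- r.hold(seconds).
- r.solve_ik(position, orientation): joint angles nearest the present ones, or None.
- r.read_state(): the state.
- optics.get_image(name): name is "scene" or "top" or "wrist"; returns (picture, depth): 480x640x3 uint8, red, green, blue; 480x640 float32, m along the optical axis (not along the pixel's ray), 0 where there is no reading.
- optics.camera_model(name): a dict with "K" (3x3 intrinsics, pixels), "R" (3x3) and "t" (3): a world point X has camera coordinates R X + t; the wrist camera has in their place "tool_from_camera" (4x4, takes a point from camera to tool coordinates, whose origin is the TCP and whose axes are the flange's). Camera axes: x right, y down, z forward; pixel columns grow to the right and rows downward; lengths in m; the calibration is good to about 2 mm. A picture is of the moment at which its call begins: read the wrist's pose just before it. camera_model takes no time and is no camera call.
A pose or a line that the arm cannot do raises r.PlanningError and nothing moves.
- r.finish_job(): hands the job in; it is judged then, once.
The state is a dict: "time_s": time; "joint_positions": joint angles; "dq": joint speeds; "tau": joint torques, N m; "eef_pos": TCP position; "eef_rot": TCP orientation; "contact_force": force on the tool from outside, world axes, zero at the start; "torque": the same for the moment, N m; "grip_width": finger opening in m; "grip_force": force on a finger pad.
Only numpy, scipy, OpenCV 4.12 (cv2) and the standard library are available. Lean on these libraries where they do the work, as an engineer would, in place of code of your own. Each camera call takes 0.05 s, during which the arm holds its last target. There are 200 camera calls.

TASK

The filter cassette of the bench fume extractor is due for checking. First clear away the bone folder that lies across it: stand it upright in the blue tool pot, either end up, and let go of it. Then pinch the cassette's two orange side catches together, lift the cassette straight up out of its well and finish while still holding it by the catches, level, still, and about 5 cm clear above the extractor; do not put it down or let go, and leave the other things on the table where they are.

Things in the scene. Friction and masses are not known exactly. Their poses are not given: they have to be found in the camera images.
- extractor_deck (a point): Bench fume extractor, a white box 190 (x) x 130 (y) x 76 mm fixed to the table, grey deck on top, control panel with red switch on its -x side. This point is the centre of the deck surface, 76 mm above the table, which is the centre of the rectangular well (100 x 50 mm opening) that the cassette sits in. Axes: x along the well's length, y across it, z up
- cassette_center (a point): White filter cassette with a dark grille on top, 96 (x) x 46 (y) x 92 mm, 0.13 to 0.25 kg, upright and loose in the well (2 mm play each side), long side along the extractor's x. This point is its centre, half-way up: seated, it is 2 mm above the deck, so 48 mm of the cassette stand out of the deck and 44 mm are in the well. Two catches lock it in the well
- cassette_underside (a point): centre of the cassette's underside; seated it is 44 mm below the deck
- catch_left_tab (a point): Orange spring catch in the middle of the cassette's +y side; this point is the centre of its finger tab's outer face. Tab 10 mm wide (x), 25 mm high, 6 mm proud of the side; seated, its centre is 24.5 mm above the deck, its lower edge 12 mm. A barb below hooks under the well's rim
- catch_right_tab (a point): The same on the -y side; the two tab faces are 58 mm apart at rest. Only with both pressed in can the cassette be lifted. The sides beside the tabs are flat: fingers wider than 10 mm that press both tabs flush end flat on the 46 mm wide body
- catch_left (a joint): travel of the left catch in m: 0 at rest, grows as it is pressed inward, 0.006 when flush with the cassette's side (stop at 0.0075). Its barb lets go of the rim between 0.003 and 0.005, depending on how the cassette stands in its play. Spring force 3 N at rest, 6 N when flush
- catch_right (a joint): the same of the right catch
- folder_center (a point): Bone folder, a pale flat strip 154 mm long (y), 20 mm wide (x), 4 mm thick (z) with rounded ends, 30 g. This point is its centre. It lies flat on top of the cassette (48 mm above the deck) roughly across it, over both catches, and overhangs at both sides; grasp it across its 20 mm width near one overhanging end
- folder_end_a (a point): the middle of the folder's end at +y, 77 mm from its centre
- folder_end_b (a point): the middle of the folder's end at -y, 77 mm from its centre
- tool_pot_mouth (a point): Blue ceramic tool pot, empty, loose, 0.45 kg, straight round wall 64 mm across outside, 56 mm inside, 90 mm high, floor 6 mm thick. This point is the centre of its mouth, 90 mm above the table. It stands to the left or to the right of the extractor
- tool_pot: the same pot, origin at the centre of its underside, z up
- folder: the same bone folder, origin under its centre, y along its length
- cassette: the same cassette, origin at the centre of its underside
- extractor: the same extractor, origin at the centre of its underside, on the table
- loupe: black stand loupe, 42 mm across, 34 mm high, on the other side of the extractor from the pot; leave alone
- eraser: eraser 23 x 52 x 13 mm near the table's front edge, left; leave alone
- petri_dish: petri dish 60 mm across, 13 mm high, behind right; leave alone
- weight: grey book weight 47 mm across, 41 mm high, behind left; leave alone

How it is judged:
On the way, in this order (a step that is already met when the one before it is completed fails the run):
1. the bone folder stands in the tool pot, released, with the cassette still seated (((horizontal distance between folder_end_a and tool_pot below 0.03 m and z of folder_end_a in the frame of tool_pot below 0.03 m) or (horizontal distance between folder_end_b and tool_pot below 0.03 m and z of folder_end_b in the frame of tool_pot below 0.03 m)) and height (world z) of folder_center above 0.045 m and contact force between folder and the fingers below 0.1 N and angle between tool_pot's own z axis and vertical below 0.15 rad and z of cassette_underside in the frame of extractor below 0.037 m), for 0.3 s.
2. both catches are pressed in by the fingers while the cassette is still seated (value of joint each of catch_left, catch_right above 0.0035 m and contact force between cassette and the fingers above 2 N and z of cassette_underside in the frame of extractor below 0.045 m), for 0.05 s.
3. the cassette is lifted free above the extractor, held by its catches (value of joint each of catch_left, catch_right above 0.0035 m and z of cassette_underside in the frame of extractor above 0.106 m), for 0.2 s.
At the end, for the whole second after the job is handed in: Both catches pressed over 3.5 mm by the fingers that hold the cassette, level within 0.2 rad, still, its underside 30 to 110 mm above the deck, within 80 mm of the well sideways, touching nothing else; the folder stands in the upright pot, foot at its floor, centre over 45 mm high (all of step 3 and z of cassette_underside in the frame of extractor below 0.186 m and horizontal distance between cassette_underside and extractor below 0.08 m and angle between cassette's own z axis and vertical below 0.2 rad and contact force between cassette and the fingers above 2 N and contact force between cassette and extractor below 0.1 N and contact force between cassette and folder below 0.1 N and linear speed of each of cassette, folder below 0.03 m/s and ((horizontal distance between folder_end_a and tool_pot below 0.03 m and z of folder_end_a in the frame of tool_pot below 0.03 m) or (horizontal distance between folder_end_b and tool_pot below 0.03 m and z of folder_end_b in the frame of tool_pot below 0.03 m)) and height (world z) of folder_center above 0.045 m and angle between tool_pot's own z axis and vertical below 0.15 rad and height (world z) of tool_pot below 0.01 m); the arm keeps its last pose, push and grip.
It fails at once if a bystander (loupe, eraser, petri dish or weight) is moved by more than 30 mm (distance of any of loupe, eraser, petri_dish, weight from where it was at the start of the episode above 0.03 m).
It also fails if it takes over 48 s, if anything falls off the work surface, if the arm or the gripper's body presses on something with over 40 N, if the wrist force passes 120 N, or if a joint passes its speed limit or range.

## Working session

There is one attempt and no reset: what is moved stays moved. The work goes in short steps, each a Python script; the robot and the scene stay as the last script left them, time stands still between calls to the robot, and variables do not carry over. Pictures are saved under pics/ and viewed, at most 10 in all, crops included, and the job is handed in when it is done.

```bash
mkdir -p pics; python3 - <<'E'
from workcell import r, command_gripper, optics
import cv2, numpy as np
for n in ("scene","top"):
    im,d=optics.get_image(n); cv2.imwrite(f"pics/{n}0.png",im[:,:,::-1]); np.save(f"pics/{n}0.npy",d); np.save(f"pics/{n}0i.npy",im)
    print(n,{k:np.round(v,3).tolist() for k,v in optics.camera_model(n).items()})
print(np.round(optics.camera_model("wrist")["tool_from_camera"],3).tolist())
s=r.read_state(); print(s["time_s"],s["eef_rot"],r.tip_extent)
E
```

```text
scene {'K': [[496.362, 0.0, 320.701], [0.0, 496.362, 238.982], [0.0, 0.0, 1.0]], 'R': [[-0.514, -0.858, -0.023], [-0.585, 0.369, -0.722], [0.628, -0.358, -0.691]], 't': [0.25, 0.392, 0.748]}
top {'K': [[603.459, 0.0, 301.405], [0.0, 603.459, 243.35], [0.0, 0.0, 1.0]], 'R': [[-0.028, -0.999, 0.024], [-0.989, 0.024, -0.147], [0.146, -0.028, -0.989]], 't': [-0.059, 0.541, 1.25]}
[[0.001, -0.963, -0.269, 0.067], [1.0, 0.001, 0.0, -0.001], [0.0, -0.269, 0.963, -0.118], [0.0, 0.0, 0.0, 1.0]]
0.1 [ 9.76464907e-01  2.15675334e-01 -4.59363921e-05 -6.58277428e-04] 0.025
```

View pics/top0.png

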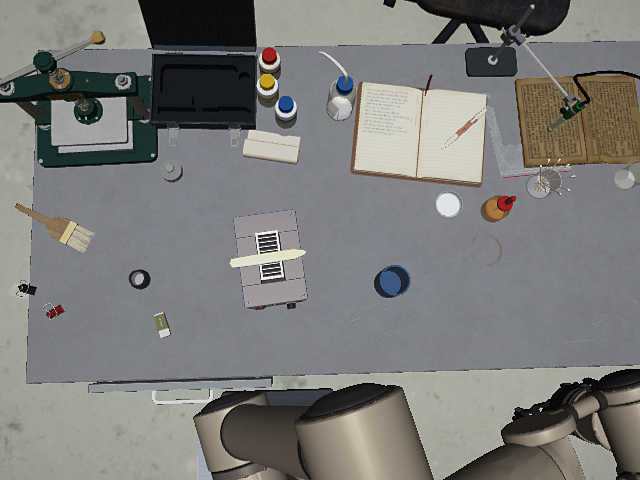

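View pics/scene0.png

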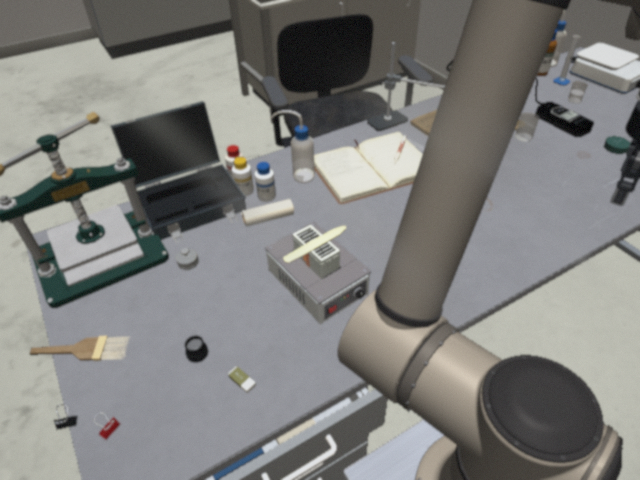

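The top view shows the extractor at about (270,258), with the folder across it from (231,264) to (305,252). The pot is at (392,281), on the right (-y) side. The loupe is at (139,279) and the eraser at (162,324). Next I'll measure from the depth image.

```bash
cat > h.py <<'E'
import numpy as np, cv2
from scipy.spatial.transform import Rotation as Ro
from workcell import r, command_gripper, optics
def cloud(d,M,pose=None):
    K=np.array(M["K"]); v,u=np.mgrid[:480,:640]
    P=np.stack([(u-K[0,2])*d/K[0,0],(v-K[1,2])*d/K[1,1],d],-1)
    if "R" in M: W=(P-np.array(M["t"]))@np.array(M["R"])
    else:
        T=np.array(M["tool_from_camera"]); W=P@T[:3,:3].T+T[:3,3]
        W=W@Ro.from_quat(pose["eef_rot"]).as_matrix().T+np.array(pose["eef_pos"])
    W[d<=0]=np.nan
    return W
def rect(pts): # centre, (size, yaw of long side in deg)
    (c,s,a)=cv2.minAreaRect((pts*1000).astype(np.float32))
    if s[0]<s[1]: s=s[::-1]; a+=90
    return np.round(c,1),np.round(s,1),round(a,1)
E
python3 - <<'E'
from h import *
for n in ("top","scene"):
    d=np.load(f"pics/{n}0.npy"); im=np.load(f"pics/{n}0i.npy").astype(int); W=cloud(d,optics.camera_model(n)); z=W[...,2]
    if n=="top":
        print("table z",np.nanmedian(z[330:360,180:380]))
        box=np.zeros_like(z,bool); box[200:315,225:320]=1
        pot=np.zeros_like(box); pot[255:305,365:420]=1
    else:
        box=np.zeros_like(z,bool); box[215:330,255:375]=1; pot=np.zeros_like(box)
    R,G,B=im[...,0],im[...,1],im[...,2]
    fol=box&(R-B>25)&(R>150)&(z>.115)
    print(n,"folder n",fol.sum(),"z",np.nanmedian(z[fol]),rect(W[fol][:,:2]))
    dk=box&(abs(z-.076)<.006); print(" deck z",np.nanmedian(z[dk]),rect(W[dk][:,:2]))
    cs=box&(z>.112)&(z<.135)&~fol; print(" cass z",np.nanmedian(z[cs]),rect(W[cs][:,:2]))
    if pot.any():
        p=pot&(z>.075)&(z<.1); print(" pot z",np.nanmedian(z[p]),p.sum(),cv2.minEnclosingCircle((W[p][:,:2]*1000).astype(np.float32)),rect(W[p][:,:2]))
        allp=W[pot&(z>.08)]; print(" max z pot",np.nanmax(z[pot]))
    # all heights in surroundings
    if n=="top":
        for nm,(a,b,c,e) in dict(loupe=(265,295,125,155),weight=(155,185,158,186),dish=(190,218,432,464),eraser=(308,342,150,175),roll=(128,166,240,302)).items():
            q=W[a:b,c:e].reshape(-1,3); q=q[q[:,2]>.006]; print(nm,np.round(np.median(q,0),3),round(np.nanmax(q[:,2]),3))
E
```

```text
table z 0.0009208226189096107
top folder n 212 z 0.12955610588969063 (array([499.5,  -2.8]), array([150.5,  20.6]), 98.1)
 deck z 0.07719433965626098 (array([505.7,  -5.6]), array([190.9, 130.2]), 6.4)
 cass z 0.12540998703949496 (array([497.6,  -1.1]), array([113.9, 102.7]), 138.6)
 pot z 0.08952837470854169 254 ((451.27032470703125, -260.5014953613281), 32.21455764770508) (array([ 451.3, -260. ]), array([63.7, 61.8]), 133.4)
 max z pot 0.09774245586381118
loupe [0.473 0.275 0.028] 0.041
weight [0.709 0.208 0.023] 0.044
dish [ 0.624 -0.405  0.009] 0.023
eraser [0.374 0.228 0.013] 0.02
roll [ 0.747 -0.01   0.036] 0.047
scene folder n 524 z 0.13079574566259086 (array([375.7,  63.5]), array([361. , 124.7]), 153.4)
 deck z 0.07765375328784352 (array([507.3,  -2.1]), array([194., 133.]), 6.5)
 cass z 0.12449718159885742 (array([499.9,   3.7]), array([118.7, 100.4]), 136.8)
```

The measurements fit the given sizes: deck centre (0.506,-0.005) with yaw 6.4°, folder centre (0.4995,-0.003) along 98° at z of about 0.126, and pot (0.451,-0.260) with radius 32 mm. I'll grip one overhanging end with the tool tilted, so turning the folder upright leaves the tool still pointing partly down. The next script scans the IK for a feasible tilt and heading.

```bash
cat >> h.py <<'E'
Z=np.array([0,0,1.])
FC=np.array([.4995,-.003,.126]); FY=np.radians(98.1); POT=np.array([.451,-.260,0])
FU=np.array([np.cos(FY),np.sin(FY),0])     # towards end a (+y)
def quat(d,w): return Ro.from_matrix(np.stack([np.cross(w,d),w,d],1)).as_quat()
def tcp(g,d): return g-.006*d               # grasp point -> TCP
def grasp(end,a,s,off=.050):                # end=+1: a, -1: b
    u=-end*FU; d=np.sin(a)*u-np.cos(a)*Z; w=s*np.cross(Z,u)
    return FC-off*u,d,quat(d,w)
def place(phi,a,s,z):                       # folder hanging, tool heading phi
    h=np.array([np.cos(phi),np.sin(phi),0]); d=np.cos(a)*h-np.sin(a)*Z
    return POT+z*Z,d,quat(d,s*np.cross(Z,-h))
E
python3 - <<'E'
from h import *
out=[]
q0=np.array(r.read_state()["joint_positions"])
for end in(1,-1):
  for a in np.radians([20,30,40,50,60]):
    for s in(1,-1):
      g,d,q=grasp(end,a,s)
      js=[r.solve_ik(tcp(g,d)+dz*Z,q) for dz in(0,.14)]
      js.append(r.solve_ik(tcp(g,d)-.06*d,q))
      if any(j is None for j in js): continue
      for phi in np.radians(range(-180,180,20)):
        ps=[]
        for z in(.135,.27):
          p,d2,q2=place(phi,a,s,z); ps.append(r.solve_ik(tcp(p,d2),q2))
        if any(j is None for j in ps): continue
        out.append((np.abs(ps[1]-np.array(js[1])).max(),end,round(np.degrees(a)),s,round(np.degrees(phi)),np.round(js[0],2).tolist(),np.round(ps[0],2).tolist()))
out.sort(key=lambda o:o[0]); print(len(out))
for o in out[:14]: print(o)
for a in (40,50):
  for o in [o for o in out if o[2]==a][:4]: print(o)
# cassette grasp IK
for s in(1,-1):
  yw=np.radians(6.4); w=s*np.array([-np.sin(yw),np.cos(yw),0])
  print(r.solve_ik([.506,-.005,.106],quat(-Z,w)),r.solve_ik([.506,-.005,.30],quat(-Z,w)))
E
```

```text
262
(np.float64(1.0817929766751813), 1, 20, 1, 100, [0.14, 0.46, 1.78, -0.44, 0.95, 0.27], [-0.92, 1.03, 1.12, 0.52, 2.11, -1.11])
(np.float64(1.1689172363661595), -1, 60, 1, -60, [-0.64, 0.83, 1.5, 0.67, 1.67, 2.12], [-0.53, 0.34, 2.05, -0.74, 0.37, 2.74])
(np.float64(1.1689172363661595), -1, 60, -1, -60, [-0.64, 0.83, 1.5, 0.67, 1.67, -1.02], [-0.53, 0.34, 2.05, -0.74, 0.37, -0.41])
(np.float64(1.1810509092652532), 1, 20, 1, 80, [0.14, 0.46, 1.78, -0.44, 0.95, 0.27], [-1.04, 0.94, 1.35, 0.7, 1.89, -1.03])
(np.float64(1.2391312395605492), -1, 60, -1, -120, [-0.64, 0.83, 1.5, 0.67, 1.67, -1.02], [-0.39, 0.54, 1.68, -0.6, 1.08, 0.46])
(np.float64(1.2478498046009334), -1, 60, -1, -80, [-0.64, 0.83, 1.5, 0.67, 1.67, -1.02], [-0.44, 0.4, 1.95, -0.78, 0.62, -0.01])
(np.float64(1.2524554170872815), 1, 30, 1, 80, [0.24, 0.51, 1.77, -0.63, 1.01, 0.48], [-1.02, 0.85, 1.39, 0.63, 1.76, -1.01])
(np.float64(1.2643977490353753), 1, 30, 1, 100, [0.24, 0.51, 1.77, -0.63, 1.01, 0.48], [-0.91, 0.94, 1.18, 0.46, 1.97, -1.12])
(np.float64(1.2739200246868156), -1, 60, -1, -100, [-0.64, 0.83, 1.5, 0.67, 
[... 1401 characters left out ...]
.22, 0.8], [-0.94, 0.69, 1.49, 0.48, 1.5, -0.94])
(np.float64(1.390173506088892), -1, 50, -1, -100, [-0.6, 0.74, 1.54, 0.6, 1.55, -0.97], [-0.31, 0.52, 1.85, -0.93, 0.92, 0.51])
(np.float64(1.4031829272473488), -1, 50, -1, -140, [-0.6, 0.74, 1.54, 0.6, 1.55, -0.97], [-0.35, 0.69, 1.49, -0.6, 1.4, 0.76])
[-1.61441444e-01  4.84612018e-01  1.77171678e+00 -4.44089210e-16
  8.85263855e-01 -1.84393884e+00] [-1.61441444e-01  2.75318097e-01  1.49698886e+00 -4.44089210e-16
  1.36928569e+00 -1.84393884e+00]
[-1.61441444e-01  4.84612018e-01  1.77171678e+00 -4.44089210e-16
  8.85263855e-01  1.29765381e+00] [-1.61441444e-01  2.75318097e-01  1.49698886e+00 -4.44089210e-16
  1.36928569e+00  1.29765381e+00]
```

```bash
cat >> h.py <<'E'
END,A,S,PHI,OFF=1,np.radians(45),1,np.radians(80),.053
def snap(names,tag):
    for n in names:
        im,d=optics.get_image(n); cv2.imwrite(f"pics/{n}_{tag}.png",im[:,:,::-1])
E
python3 - <<'E'
from h import *
g,d,q=grasp(END,A,S,OFF); p=tcp(g,d)
r.reach(p-.15*d,q); command_gripper(.06,30)
print(r.move_straight(p,q,.12,max_force=8)); command_gripper(0.0,30)
s=r.read_state(); print(s["time_s"],s["grip_width"],s["grip_force"],s["eef_pos"]-p)
r.move_straight(p+.18*Z,q,.15)
p2,d2,q2=place(PHI,A,S,.30); r.reach(tcp(p2,d2),q2)
s=r.read_state(); print(s["time_s"],s["grip_width"],s["grip_force"])
snap(["scene","top"],"held")
E
python3 -c "
import cv2,numpy as np
a=cv2.imread('pics/scene_held.png')[100:400,240:640];b=cv2.imread('pics/top_held.png')[130:430,180:580]
cv2.imwrite('pics/held.png',np.hstack([a,b]))"
```

```text
False
4.7333 0.018526622328754263 29.198434335412458 [7.38675782e-05 1.37675211e-04 1.45759511e-04]
7.525 0.018161421290809176 29.233498293324374
```

View pics/held.png

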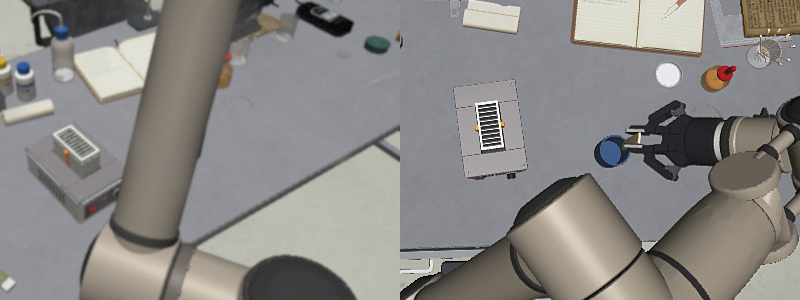

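The folder is held (grip width 18 mm) and hangs above the pot at about (632,140). The cassette and both orange catches are now clear. I'll measure the folder's actual hang with the wrist camera.

```bash
python3 - <<'E'
from h import *
s=r.read_state(); im,dp=optics.get_image("wrist"); cv2.imwrite("pics/wrist_held.png",im[:,:,::-1])
W=cloud(dp,optics.camera_model("wrist"),s); I=im.astype(int)
m=(I[...,0]-I[...,2]>20)&(I[...,0]>130)&(np.linalg.norm(W[...,:2]-POT[:2],axis=2)<.08)&(W[...,2]>.12)
P=W[m]; print(m.sum(),np.round(P.min(0),3),np.round(P.max(0),3))
for lo in np.arange(.16,.34,.02):
    k=P[(P[:,2]>lo)&(P[:,2]<lo+.02)]
    if len(k): print(round(lo,2),len(k),np.round(np.median(k,0)[:2],4), np.round(np.ptp(k,0),3))
z=W[...,2]; k=(abs(z-.09)<.008)&(np.linalg.norm(W[...,:2]-POT[:2],axis=2)<.05); Q=W[k]
print("pot",k.sum(),cv2.minEnclosingCircle((Q[:,:2]*1000).astype(np.float32)) if k.any() else 0)
E
```

```text
611 [ 0.442 -0.306  0.29 ] [ 0.505 -0.243  0.355]
0.28 1 [ 0.4438 -0.2434] [0. 0. 0.]
0.3 9 [ 0.4424 -0.2571] [0.019 0.009 0.009]
0.32 600 [ 0.4508 -0.2584] [0.018 0.006 0.006]
pot 301 ((450.9324645996094, -256.6498718261719), 31.06238555908203)
```

View pics/wrist_held.png

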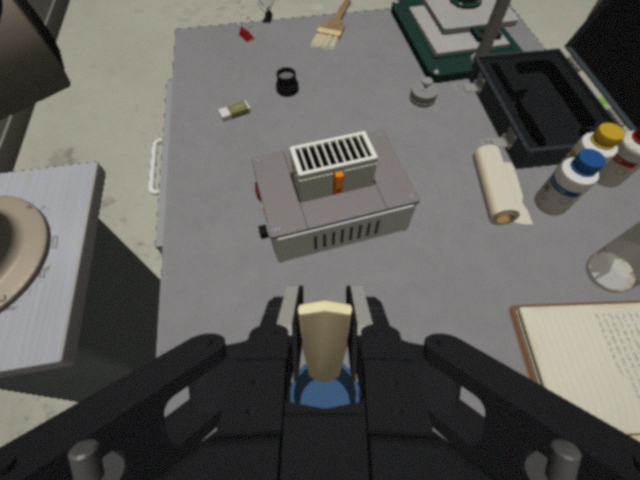

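The folder hangs from its top end at (325,305) to its foot at (323,380), over the pot mouth at about (325,388). I'll check the lean by projecting the nominal vertical folder into this picture.

```bash
python3 - <<'E'
from h import *
s=r.read_state(); M=optics.camera_model("wrist"); T=np.linalg.inv(M["tool_from_camera"]); K=np.array(M["K"])
Rt=Ro.from_quat(s["eef_rot"]).as_matrix()
def proj(X):
    c=T[:3,:3]@(Rt.T@(X-np.array(s["eef_pos"])))+T[:3,3]; p=K@c; return np.round(p[:2]/p[2],1)
h=np.array([np.cos(PHI),np.sin(PHI),0]); G=POT+.30*Z
for deg in(-20,-10,0,10,20):
    u=-np.cos(np.radians(deg))*Z+np.sin(np.radians(deg))*h
    print(deg,"top",proj(G-.024*u),"foot",proj(G+.130*u))
I=cv2.imread("pics/wrist_held.png").astype(int); m=(I[...,2]-I[...,0]>20)&(I[...,2]>90); 
for v in range(296,396,6):
    c=np.where(m[v,295:355])[0]+295; print(v,(c.min(),c.max()) if len(c) else None)
E
```

```text
-20 top [326.5 289.3] foot [325.1 455.8]
-10 top [326.5 299.5] foot [325.2 417.3]
0 top [326.5 311.2] foot [325.3 381.8]
10 top [326.4 324.1] foot [325.4 348.5]
20 top [326.4 337.6] foot [325.5 316.8]
296 None
302 (np.int64(310), np.int64(339))
308 (np.int64(297), np.int64(352))
314 (np.int64(298), np.int64(351))
320 (np.int64(300), np.int64(348))
326 (np.int64(301), np.int64(347))
332 (np.int64(302), np.int64(346))
338 (np.int64(303), np.int64(343))
344 (np.int64(308), np.int64(343))
350 (np.int64(310), np.int64(338))
356 (np.int64(312), np.int64(329))
362 (np.int64(315), np.int64(328))
368 (np.int64(318), np.int64(320))
374 None
380 None
386 None
392 None
```

The foot sits where 0° lean predicts, so the folder is vertical. I'll lower it, release and back off.

```bash
python3 - <<'E'
from h import *
POT[1]=-.2588
p,d,q=place(PHI,A,S,.20); r.move_straight(tcp(p,d),q,.15)
p,d,q=place(PHI,A,S,.134); hit=r.move_straight(tcp(p,d),q,.06,max_force=4)
s=r.read_state(); print("hit",hit,s["eef_pos"][2]-tcp(p,d)[2],np.round(s["contact_force"],1))
command_gripper(.05); t=np.array(s["eef_pos"])
r.move_straight(t-.13*d,q,.12)
s=r.read_state(); im,dp=optics.get_image("wrist"); cv2.imwrite("pics/wrist_pot.png",im[:,:,::-1])
W=cloud(dp,optics.camera_model("wrist"),s); I=im.astype(int)
m=(I[...,0]-I[...,2]>20)&(I[...,0]>120)&(np.linalg.norm(W[...,:2]-POT[:2],axis=2)<.09)
P=W[m]; print(s["time_s"],m.sum(),np.round(np.median(P,0),3),"zmax",P[:,2].max())
E
```

```text
hit True 0.000494185176155848 [0.7 0.4 4.4]
11.1917 191 [ 0.459 -0.302  0.151] zmax 0.15455035131174072
```

View pics/wrist_pot.png

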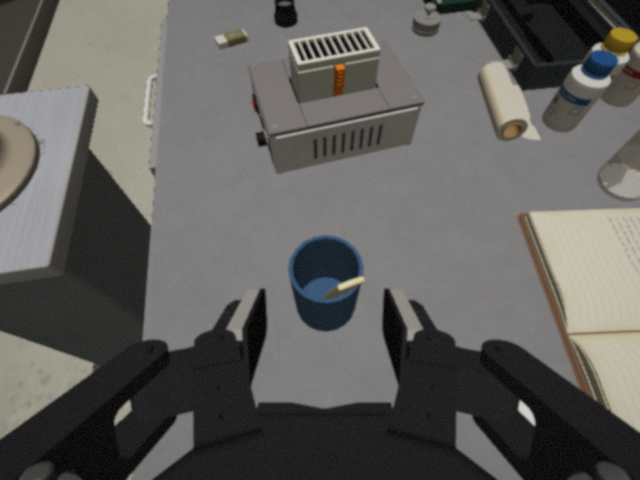

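The folder stands in the upright pot, leaning towards the rim with its top at (362,282), z of about 0.15. Next I'll go above the cassette and measure it.

```bash
python3 - <<'E'
from h import *
s=r.read_state(); r.move_straight(np.array(s["eef_pos"])+.12*Z,None,.2)
yw=np.radians(6.4); q=quat(-Z,-np.array([-np.sin(yw),np.cos(yw),0]))
r.reach([.49,-.005,.33],q); command_gripper(.085); r.hold(.2)
s=r.read_state(); im,dp=optics.get_image("wrist"); cv2.imwrite("pics/wrist_cas.png",im[:,:,::-1]); np.save("pics/c.npy",dp)
W=cloud(dp,optics.camera_model("wrist"),s); z=W[...,2]; I=im.astype(int)
near=np.linalg.norm(W[...,:2]-[.506,-.005],axis=2)
c=(abs(z-.124)<.006)&(near<.07); print(s["time_s"],"cass",c.sum(),np.median(z[c]),rect(W[c][:,:2]))
o=(I[...,0]-I[...,2]>90)&(near<.07)&(z>.08)
n,l,st,ce=cv2.connectedComponentsWithStats(o.astype(np.uint8))
for i in range(1,n):
    if st[i,4]>10: P=W[l==i]; print("tab",st[i,4],np.round(ce[i]),np.round(P.min(0),3),np.round(P.max(0),3),np.round(np.median(P,0),4))
k=(abs(z-.076)<.005)&(near<.13); print("deck",rect(W[k][:,:2]),np.median(z[k]))
for n in ("top",):
    im2,d2=optics.get_image(n); W2=cloud(d2,optics.camera_model(n))
E
```

```text
14.4167 cass 5122 0.12117374079281548 (array([504.8,  -4.3]), array([95.9, 46. ]), 6.7)
tab 45 [297. 201.] [0.498 0.02  0.108] [0.507 0.025 0.114] [0.5019 0.0222 0.1128]
tab 43 [353. 201.] [ 0.504 -0.032  0.112] [ 0.513 -0.028  0.115] [ 0.5077 -0.0304  0.1129]
deck (array([504.9,  -4.3]), array([189.3, 130.3]), 6.7) 0.07601484825223315
```

View pics/wrist_cas.png

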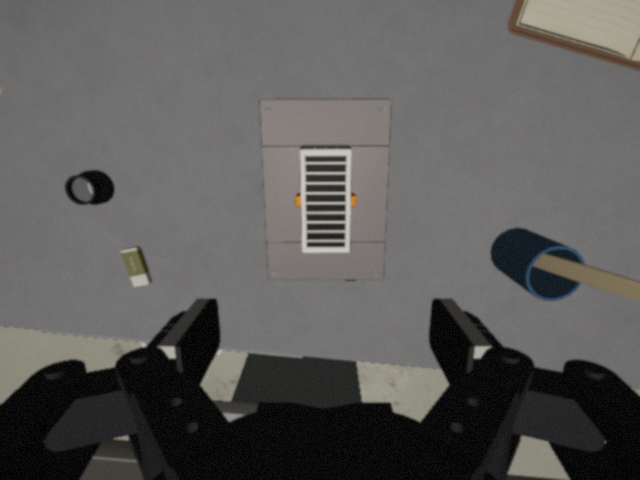

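The cassette centre is (0.505,-0.004) with yaw 6.7°, which agrees with the deck, and the tabs at (297,201) and (353,201) are at ±29 mm. Now I'll pinch the catches and lift.

```bash
python3 - <<'E'
from h import *
yw=np.radians(6.6); q=quat(-Z,-np.array([-np.sin(yw),np.cos(yw),0])); c=np.array([.505,-.0042,0])
r.move_straight(c+.20*Z,q,.15)
hit=r.move_straight(c+.106*Z,q,.06,max_force=8); print("down hit",hit,r.read_state()["eef_pos"])
if not hit:
    command_gripper(.0,60); r.hold(.4)
    s=r.read_state(); print(s["time_s"],s["grip_width"],s["grip_force"],np.round(s["contact_force"],1))
    if .044<s["grip_width"]<.049:
        hit=r.move_straight(c+.116*Z,q,.03,max_force=20); s=r.read_state(); print("lift1",hit,np.round(s["contact_force"],1),s["grip_width"])
        if not hit:
            r.move_straight(c+.200*Z,q,.06,max_force=20); r.hold(.6)
    s=r.read_state(); print(s["time_s"],s["grip_width"],s["grip_force"],np.round(s["contact_force"],1),s["eef_pos"])
im,d=optics.get_image("wrist"); im2,d2=optics.get_image("top"); im3,d3=optics.get_image("scene")
cv2.imwrite("pics/fin.png",np.vstack([np.hstack([cv2.resize(im,(400,300)),im2[150:450,180:580]]),np.hstack([im3[180:380,200:600],np.zeros((200,400,3),np.uint8)])])[:,:,::-1])
W=cloud(d,optics.camera_model("wrist"),s); m=(np.linalg.norm(W[...,:2]-c[:2],axis=2)<.06)&(W[...,2]>.13)&(W[...,2]<.25)
print(m.sum(),np.nanmedian(W[m],0))
E
```

```text
down hit False [ 0.50521644 -0.00422434  0.10632927]
18.1083 0.045478450351096704 61.77515968680382 [ 0.4 -0.   5.3]
lift1 False [-0.7 -0.2 -1.5] 0.045403992785262595
20.7417 0.04516031221938308 61.33869096636772 [ 0.   0.5 -1.5] [ 0.50498299 -0.00419576  0.19997802]
57749 [ 0.5156241  -0.00173393  0.21721851]
```

View pics/fin.png

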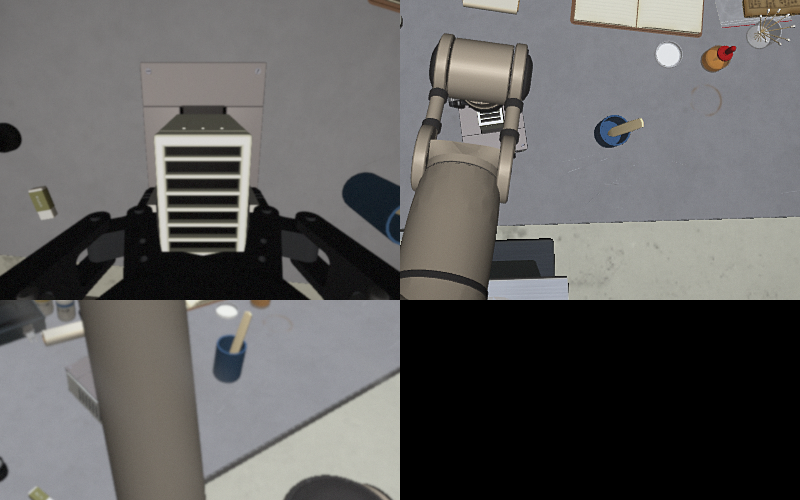

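The cassette hangs between the fingers with its top at z 0.217, which is a 94 mm lift. The open well shows behind it at about (203,110), and the folder stands in the pot at (612,130). I'll check that it's level, then hand in.

```bash
python3 - <<'E'
from h import *
s=r.read_state(); im,d=optics.get_image("wrist"); W=cloud(d,optics.camera_model("wrist"),s)
m=(np.linalg.norm(W[...,:2]-[.505,-.0042],axis=2)<.055)&(abs(W[...,2]-.217)<.012)&(im.min(2)>120)
P=W[m]; C=P-P.mean(0); n=np.linalg.svd(C[::7],full_matrices=False)[2][2]; t=np.arccos(abs(n[2]))
print(m.sum(),"tilt",t,"time",s["time_s"],"v",np.abs(s["dq"]).max())
if t<.12: print(r.finish_job())
E
```

```text
12636 tilt 0.0062440265100870175 time 20.8917 v 0.0018373006159576604
the job is handed in; nothing more can be done
None
```

I stood the bone folder in the blue pot and let go of it, then lifted the cassette out by its catches and handed the job in at about 21 s. At hand-in it was held level (tilt about 0.006 rad), with its underside about 5 cm above the deck; the judge's verdict was not shown to me.

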